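Clear the packing bench and change the label roll

ROBOT

A 6-joint arm with a two-finger parallel gripper is mounted at the origin on the work surface. World frame = base frame: x ahead of the robot, y to its left, z up, the work surface at z = 0. Lengths are in mm, angles in rad, forces in N, time in s.
With the tool pointing down it reaches from about 425 to 1125 mm from the base axis. Payload 14.9 kg.
Tool frame: the origin (TCP) lies at the very end of the fingers, on their centre line; the grasp point (between the pads) lies 19 mm behind it; z points along the fingers, y is the line along which they close (so a half turn about z gives the same grasp; the last joint's range is limited). The gripper opens to 91 mm and grips with 3 to 60 N. Pads are 32 mm wide; open, the fingers measure 118 mm over their backs; the gripper's body (76 mm by 178 mm) begins 60 mm behind the grasp point.
Start: joints at [1.102, 0.379, 1.734, -0, 1.028, -0.033], TCP at [295.504, 634.583, 213.932] pointing down, gripper open.
Joint ranges: [-2.77, 2.77], [-0.74, 2.19], [0, 2.66], [-1.06, 4.2], [0.31, 2.87], [-3.08, 3.08]. Speed limits (rad/s): [1.89, 1.89, 2.39, 3.14, 3.14, 3.14].

INTERFACE

Orientations are given as a unit quaternion [w, x, y, z].
In Python, from station import state, optics, arm gives the robot as it stands.
- The arm moves only by the tool play_rows, never from a script. Its argument "increments" is a list of rows, each a list of 5 numbers: the shift along the world's x, y, z in m, then the turn about the world's z in units of 6 degrees (1.0 is 6 degrees), then the opening, from 0 (shut) to 1 (fully open). A call has 1 to 5 rows; each row is the pose to reach, as a shift and turn from the pose commanded when the call began; what a row does not reach only later rows make up. A row lasts 1/10 s, in which the tool goes at most 50 mm and 8.59 degrees, less where a joint would pass 70% of its speed; a pose out of reach is approached as far as the arm can. A call with a gripper value outside its range is refused whole. The fingers move at their own pace and stop on an object; "newtons" is the grip in N (left out, the last holds). Time passes only in rows, so rows that repeat a pose let the fingers close. It gives the time, the measured TCP pose, the force, the opening and the grip force at its end, in the units of the state.
- state(): the state, without advancing time (a new reading comes with each control period).
- optics.snapshot(name): name is "side" or "top"; returns a dict with "pixels" (480x640x3 uint8, blue, green, red), "range_z" (480x640 float32, mm along the optical axis (not along the pixel's ray), 0 where there is no reading), "vertical_fov" (degrees; the focal length in pixels is half the picture's height over the tangent of half this angle, whatever the lens; pixels are square), "cx", "cy" (the principal point, pixels), "dist" ([k1, k2, p1, p2, k3] as OpenCV has them; the pictures are not rectified), "R" (3x3) and "t" (3): a world point X has camera coordinates R X + t. Camera axes: x right, y down, z forward; pixel columns grow to the right and rows downward; lengths in mm; the calibration is good to about 2 mm. A picture is of the moment at which its call begins.
- arm.finish_job(): hands the job in; it is judged then, once.
Trained networks look in the newest picture that a camera, given by its name, has taken for a name from the list of things; names that differ only in an ending like _2 or _b are one class to them, and where a whole thing is asked for, a point or a joint stands for the part that bears it (a point fixed in the world has none). Each returns a list of dicts, best first, with "conf" (0 to 1); they miss things now and then, are a little off and sometimes report something else, mostly with a low value. They report only what shows in the picture. A call takes as long as a camera call.
- optics.regions_of(camera, thing): "region" (480x640 bool, what is visible of it).
- optics.pinpoint(camera, thing): "at" ([x, y, z] in mm, in world coordinates, good to about 4 mm: a listed point, or the origin of a listed thing).
The state is a dict: "time_s": time; "q": joint angles; "joint_velocities": joint speeds; "tau": joint torques, N m; "position": TCP position; "tcp_rot": TCP orientation; "wrist_force": force on the tool from outside, world axes, zero at the start; "wrist_torque": the same for the moment, N m; "finger_gap": finger opening in mm; "grip_force": force on a finger pad.
Only numpy, scipy, OpenCV 4.12 (cv2) and the standard library are available. Lean on these libraries where they do the work, as an engineer would, in place of code of your own. Each camera call takes 0.05 s, during which the arm holds its last target. There are 200 camera calls.

TASK

Get the packing bench ready for the next batch: first swing the label dispenser's feed lever fully over to the right to release it, then put every piece of packing scrap lying on the bench (paper balls, white foam offcuts, the cardboard chunk, the wood offcut - not all are always there) and the empty cardboard core from the label dispenser's spindle into the grey waste bin. After that, lift the fresh label roll off the leaning peg of the stock stand and mount it upright on the dispenser's spindle, all the way down on the flange, and swing the feed lever fully back over to the left to engage it. Leave the knife, marker, tags, mug, tape and stapler where they are.

Things in the scene. Friction and masses are not known exactly. Their poses are not given: they have to be found in the camera images.
- bin: Open grey plastic waste bin fixed on the bench, outside 260 (x) x 220 (y) x 85 mm high, walls and floor 5 mm. Origin: centre of its underside.
- dispenser: Label dispenser fixed on the bench. Grey base 100 (x) x 90 (y) x 25 mm centred on the origin (underside), carrying a flange disc (diameter 76, top 31 mm above the bench) with an upright steel spindle in its centre; a black motor housing (x from 50 to 140 mm, 90 mm wide, 35 mm high) adjoins on its +x side and carries the feed lever.
- spindle_base (a point): On the spindle's axis at the flange's upper face (31 mm above the bench), where a roll's underside must rest. Spindle: diameter 20 mm, straight for 50 mm, then a 10 mm cone; its tip is 60 mm above this point. z along the spindle (up).
- feed (a joint): Feed lever of the dispenser, a steel rod with a black ball (diameter 26 mm) swinging sideways over the motor housing. 1.2 rad = fully over to the dispenser's +y side (left as the robot sees it): feed engaged; 0 = fully over to its -y side (right): feed released. It stays where it is left.
- feed_tip (a point): Centre of the feed lever's ball. The lever is 60 mm long from its pivot, which lies 105 mm along the dispenser's x from the spindle's axis and 57 mm above the bench; upright it stands at 0.6 rad. A grey block (70 mm along y, 50 along x) round the pivot reaches 60 mm above the bench, its hub 70 mm.
- stand: Dark steel stock stand fixed on the bench: foot 110 (x) x 90 (y) x 12 mm, origin at the centre of its underside. It holds a stub peg that leans 0.42 rad (24 degrees) from vertical towards the stand's own -x.
- peg_base (a point): Point 55 mm above the stand's origin, on the peg's axis at the face of its round seat (diameter 68 mm, square to the peg). Peg: diameter 18 mm, 59 mm long with a round end. The axes of this point are those of the stand (not leaning).
- roll: Fresh roll of white labels, hanging on the leaning peg of the stand: outside diameter 60 mm, bore 28 mm (brown core inside), 45 mm long, about 0.12 kg. Origin: centre of the end face that rests on the stand's seat; z along its axis, away from the seat.
- roll_center (a point): Centre of the fresh label roll (middle of its bore, 22.5 mm from each end).
- core: Empty brown cardboard core left on the dispenser's spindle: tube of outside diameter 36 mm, bore 28 mm, 45 mm long. Origin: centre of its lower end; z along its axis.
- wad0: Scrap to be binned (may be absent). Crumpled paper ball, 42 (x) x 36 (y) x 38 mm high. Origin: centre of its underside as built, z up.
- wad1: Scrap to be binned (may be absent). Crumpled paper ball, 42 (x) x 36 (y) x 38 mm high. Origin: centre of its underside as built, z up.
- foam0: Scrap to be binned (may be absent). White foam edge-protector offcut, 56 (x) x 36 (y) x 30 mm high, L-shaped section: 14 mm high over its full width, the full 30 mm only for y from 2 to 18 mm. Origin: centre of its underside as built, z up.
- foam1: Scrap to be binned (may be absent). Same shape as foam0: white foam edge-protector offcut, 56 (x) x 36 (y) x 30 mm high, L-shaped section. Origin: centre of its underside as built, z up.
- card0: Scrap to be binned (may be absent). Chunk of layered brown cardboard, 60 (x) x 28 (y) x 24 mm high. Origin: centre of its underside as built, z up.
- block0: Scrap to be binned (may be absent). Pallet-wood offcut, pale wood, 50 (x) x 32 (y) x 26 mm high. Origin: centre of its underside as built, z up.
- knife: Black box cutter with a steel blade, lying flat; 103 x 20 x 19 mm; leave alone. Origin: underside of its handle, blade to +x.
- marker: Marker pen, white with black cap, 120 x 13 mm, lying along its x; leave alone.
- tags: Neat banded stack of paper tags, 75 x 50 x 30 mm; leave alone (not scrap).
- mug: White mug, diameter 80, height 90 mm; leave alone.
- tape: Roll of amber parcel tape lying flat, diameter 100, height 48 mm; leave alone (not a label roll).
- stapler: Grey stapler, 130 x 32 x 47 mm, along its x; leave alone.

How it is judged:
By the outcome, as a careful person would: the job done as asked, in the order asked, and still so for the second after the job is handed in, with the robot touching nothing.
Of wad0, wad1, foam0, foam1, card0, block0 only 4 to 6 are there at a start; the rules pass over those that are not, and their reading is None.
At some moment in a run one of wad0, wad1, foam0, foam1, card0, block0 may be knocked a few centimetres aside while the robot is not near it.
It also fails if it takes over 208 s, if anything falls off the work surface, if the arm or the gripper's body presses on something with over 40 N, if the wrist force passes 120 N, or if a joint passes its speed limit or range.

## Working session

There is one attempt and no reset: what is moved stays moved. The work goes in short steps, Python scripts to look and compute and a tool call to move; the robot and the scene stay as the last step left them, time stands still between calls to the robot, and variables do not carry over. Pictures are saved under pics/ and viewed, at most 14 in all, crops included, and the job is handed in when it is done.

Besides the shell and the picture viewer there is one more tool, called after "Emit:" by a JSON object that holds its "method" and its "body", one argument or row to a line. play_rows: Moves the arm, as the interface text tells. Its arguments: {"type":"object","properties":{"increments":{"type":"array"},"newtons":{"type":"number"}},"required":["increments"]}

```bash
ls; mkdir -p pics; cat > h.py <<'E'
from station import state, optics, arm
import numpy as np, cv2
def K(s):
    f=240/np.tan(np.radians(s['vertical_fov'])/2); return np.array([[f,0,s['cx']],[0,f,s['cy']],[0,0,1]])
def cloud(s):
    "world point per pixel"
    v,u=np.mgrid[0:480,0:640]
    p=cv2.undistortPoints(np.stack([u,v],-1).reshape(-1,1,2).astype(np.float64),K(s),np.array(s['dist'],float)).reshape(480,640,2)
    z=s['range_z']; c=np.dstack([p[...,0]*z,p[...,1]*z,z])
    w=(c-np.array(s['t']))@np.array(s['R']); w[z==0]=np.nan
    return w
E
python3 - <<'E'
from h import *
T=['bin','dispenser','spindle_base','feed_tip','stand','peg_base','roll','roll_center','core','wad0','foam0','card0','block0','knife','marker','tags','mug','tape','stapler']
for c in ['top','side']:
    s=optics.snapshot(c); cv2.imwrite(f'pics/{c}0.png',s['pixels']); np.savez(f'{c}0.npz',**s)
    print(c,'campos',np.round(-np.array(s['R']).T@s['t']))
    for t in T:
        print(t,[(np.round(d['at']).tolist(),round(d['conf'],2)) for d in optics.pinpoint(c,t)][:4])
print(state())
E
```

```text
pics
top campos [ 399.    3. 1158.]
bin [([500.0, -382.0, 3.0], 0.64)]
dispenser [([561.0, 474.0, 108.0], 0.69), ([680.0, -63.0, 1.0], 0.53)]
spindle_base [([485.0, 397.0, 28.0], 0.65)]
feed_tip [([739.0, -208.0, -1.0], 0.64), ([560.0, 473.0, 110.0], 0.41)]
stand [([680.0, 110.0, 2.0], 0.85), ([547.0, 229.0, 0.0], 0.21)]
peg_base [([680.0, 112.0, 51.0], 0.83), ([679.0, 112.0, 54.0], 0.27)]
roll [([498.0, -378.0, 3.0], 0.7), ([680.0, 112.0, 54.0], 0.58)]
roll_center [([669.0, 111.0, 76.0], 0.81)]
core [([484.0, 397.0, 28.0], 0.66)]
wad0 [([450.0, -136.0, -1.0], 0.62), ([478.0, 139.0, 5.0], 0.56)]
foam0 [([585.0, -114.0, 4.0], 0.92), ([584.0, -4.0, 1.0], 0.57)]
card0 [([677.0, -63.0, -2.0], 0.56), ([679.0, 113.0, 53.0], 0.26)]
block0 [([472.0, -2.0, 1.0], 0.56), ([482.0, 397.0, 33.0], 0.25)]
knife [([547.0, 231.0, 3.0], 0.77), ([447.0, -134.0, -1.0], 0.68)]
marker [([383.0, 225.0, -1.0], 0.81)]
tags [([741.0, -204.0, 0.0], 0.85)]
mug [([692.0, 369.0, 0.0], 0.58)]
tape [([784.0, -44.0, -3.0], 0.66)]
stapler [([713.0, -358.0, -0.0], 0.63)]
side campos [438. 952. 755.]
bin [([494.0, -382.
[... 931 characters left out ...]
{'time_s': 2.0, 'q': array([ 1.10168272e+00,  3.78885707e-01,  1.73416608e+00, -4.31983052e-06,
        1.02847245e+00, -3.32734731e-02]), 'joint_velocities': array([ 0.00116284,  0.00032728, -0.00107545, -0.00036144, -0.00052733,
        0.00100869]), 'tau': array([ 8.84907149e-05, -7.63680410e+01, -4.34741914e+01,  6.50899275e-02,
        3.89955612e-02, -7.13295279e-06]), 'position': array([295.5289654 , 634.60393255, 213.95857877]), 'tcp_rot': array([1.02948320e-05, 2.16198264e-01, 9.76349481e-01, 3.26750315e-05]), 'wrist_force': array([ 0.4549717 ,  0.18200097, -0.33783416]), 'wrist_torque': array([0.01192359, 0.00744362, 0.02964152]), 'grip_force': 0.0, 'finger_gap': 91.12685865896856}
```

View pics/top0.png

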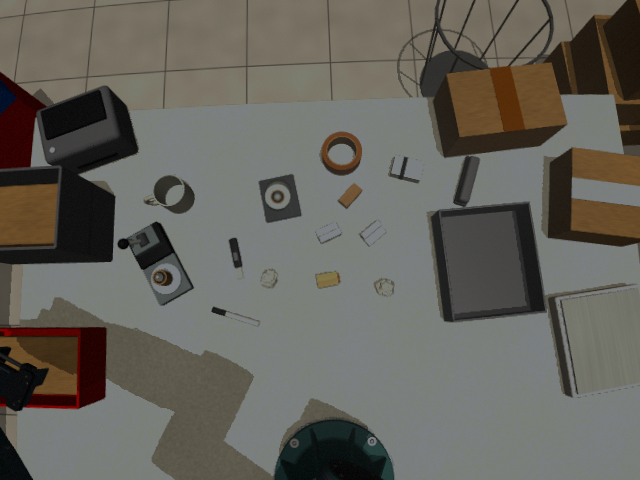

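View pics/side0.png

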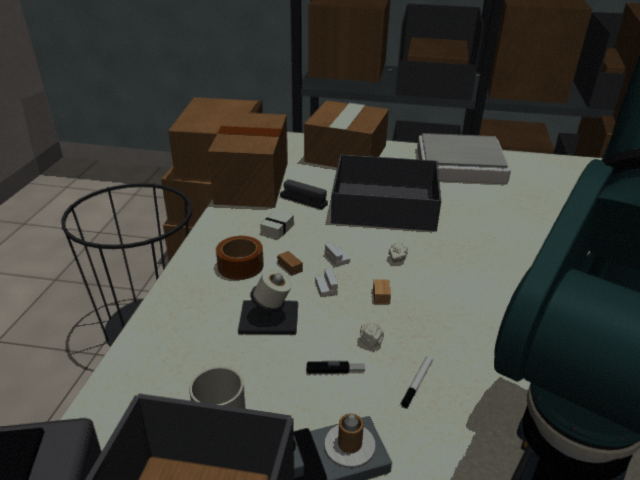

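```bash
cat > geo.py <<'E'
from h import *
def load(c,n='0'): return dict(np.load(f'{c}{n}.npz',allow_pickle=True))
def blob(w,x,y,r,zmin,zmax=400):
    m=(np.hypot(w[...,0]-x,w[...,1]-y)<r)&(w[...,2]>zmin)&(w[...,2]<zmax); return w[m]
def rect(p):
    (cx,cy),(a,b),ang=cv2.minAreaRect(p[:,:2].astype(np.float32))
    if a<b: a,b,ang=b,a,ang+90
    return f'c=({cx:.0f},{cy:.0f}) {a:.0f}x{b:.0f} long@{(ang+90)%180-90:.0f}deg top={np.percentile(p[:,2],95):.0f} n={len(p)}'
E
python3 - <<'E'
from geo import *
W={c:cloud(load(c)) for c in ['top','side']}
for n,x,y,r,z in [('bench',600,-60,30,-20),('wad',478,139,45,8),('wad',448,-137,45,8),('foamA',587,-4,50,8),('foamB',584,-115,50,8),('foamA ridge',587,-4,50,22),('foamB ridge',584,-115,50,22),('card',678,-62,50,8),('block',473,-1,45,8),('bin',498,-382,200,60),('stand foot',680,112,85,6),('roll',670,112,60,65),('disp',520,425,100,18),('ball',558,474,30,95),('mug',692,369,70,60),('knife',547,230,75,8),('marker',385,225,80,6)]:
    for c in W:
        p=blob(W[c],x,y,r,z,130); print(n,c,rect(p) if len(p)>5 else len(p))
w=W['top']
for v in range(150,290,12): print(v,[tuple(np.nan_to_num(w[v,u]).round().astype(int).tolist()) for u in (60,90,110,120,130,145)])
E
```

```text
bench top c=(601,-61) 59x58 long@-5deg top=3 n=438
bench side c=(600,-60) 58x56 long@-3deg top=4 n=216
wad top c=(478,140) 43x38 long@-9deg top=40 n=256
wad side c=(478,146) 43x36 long@-9deg top=40 n=456
wad top c=(449,-138) 46x39 long@86deg top=40 n=249
wad side c=(447,-132) 42x40 long@84deg top=40 n=281
foamA top c=(587,-6) 56x37 long@-67deg top=32 n=333
foamA side c=(586,-4) 59x37 long@-66deg top=32 n=413
foamB top c=(581,-117) 57x36 long@-52deg top=32 n=349
foamB side c=(581,-114) 59x38 long@-52deg top=33 n=329
foamA ridge top c=(579,-10) 55x17 long@-67deg top=33 n=154
foamA ridge side c=(578,-8) 59x17 long@-68deg top=33 n=159
foamB ridge top c=(589,-111) 56x16 long@-52deg top=33 n=150
foamB ridge side c=(589,-108) 58x16 long@-51deg top=34 n=159
card top c=(679,-65) 61x29 long@-43deg top=26 n=285
card side c=(678,-61) 64x31 long@-43deg top=27 n=347
block top c=(471,-3) 55x32 long@-81deg top=29 n=304
block side c=(470,2) 56x32 long@-81deg top=30 n=372
bin top c=(500,-424) 307x262 long@-87deg top=103 n=2021
bin side c=(500,-419) 316x259 long@-87deg top=95 n=2589
stand foot top c=(6
[... 1247 characters left out ...]
15, 548, 250), (640, 544, 129), (663, 545, 24), (668, 531, -4), (667, 505, -5), (666, 464, -5)]
222 [(589, 546, 249), (613, 546, 122), (633, 547, 17), (636, 528, -1), (635, 502, -2), (633, 461, 0)]
234 [(564, 544, 249), (585, 545, 121), (602, 545, 18), (604, 527, -1), (604, 501, -3), (591, 436, 59)]
246 [(540, 547, 242), (557, 546, 117), (571, 545, 15), (555, 473, 116), (567, 484, 34), (562, 436, 58)]
258 [(533, 627, 105), (534, 564, 81), (541, 545, 12), (542, 524, -1), (541, 498, 0), (535, 443, 38)]
270 [(515, 686, 1), (513, 604, 0), (512, 550, 0), (511, 524, -1), (511, 498, -3), (507, 447, 24)]
282 [(484, 685, 0), (482, 603, 0), (482, 550, -3), (481, 522, 1), (480, 496, 0), (479, 457, -1)]
```

Emit:
{"method": "play_rows", "body": {
  "increments": [
    [0.021,-0.033,0,-1.4,1],
    [0.042,-0.066,0,-2.8,1],
    [0.063,-0.099,0,-4.2,1],
    [0.084,-0.132,0,-5.6,1],
    [0.105,-0.165,0,-7.0,1]
  ]
}}

```text
time_s: 2.5
position: [401.1, 468.3, 214.0]
tcp_rot: [0.0, 0.554, 0.832, 0.0]
wrist_force: [0.3, -0.0, 0.2]
finger_gap: 91.1
grip_force: 0.0
```

Emit:
{"method": "play_rows", "body": {
  "increments": [
    [0.04,0.001,0,-1.1,1],
    [0.08,0.002,0,-2.17,1],
    [0.12,0.003,0,-2.17,1],
    [0.161,0.004,0,-2.17,1],
    [0.161,0.004,0,-2.17,1]
  ]
}}

```text
time_s: 3.0
position: [565.6, 473.2, 213.8]
tcp_rot: [0.0, 0.644, 0.765, 0.001]
wrist_force: [-0.8, 0.3, 0.3]
finger_gap: 91.4
grip_force: 0.0
```

Emit:
{"method": "play_rows", "body": {
  "increments": [
    [0,0,-0.04,0,1],
    [0,0,-0.08,0,1],
    [0,0,-0.11,0,1],
    [0,0,-0.126,0,1],
    [0,0,-0.126,0,0.7]
  ]
}}

```text
time_s: 3.5
position: [560.3, 472.9, 85.9]
tcp_rot: [-0.0, 0.643, 0.766, -0.002]
wrist_force: [0.3, -0.2, 0.5]
finger_gap: 86.0
grip_force: 0.0
```

Emit:
{"method": "play_rows", "body": {
  "increments": [
    [0,0,0,0,0.4],
    [0,0,0,0,0.2],
    [0,0,0,0,0.1],
    [0,0,0,0,0.1],
    [0,0,0,0,0.1]
  ],
  "newtons": 15
}}

```text
time_s: 4.0
position: [561.7, 473.7, 88.5]
tcp_rot: [0.0, 0.643, 0.766, 0.0]
wrist_force: [-0.3, -0.1, 0.8]
finger_gap: 46.1
grip_force: 0.0
```

Emit:
{"method": "play_rows", "body": {
  "increments": [
    [0,0,0,0,0.1],
    [0,0,0,0,0.1],
    [0,0,0,0,0.1],
    [0,0,0,0,0.1],
    [0,0,0,0,0.1]
  ],
  "newtons": 15
}}

```text
time_s: 4.5
position: [560.9, 473.5, 87.9]
tcp_rot: [-0.0, 0.643, 0.766, -0.001]
wrist_force: [-4.6, -0.6, 3.7]
finger_gap: 24.7
grip_force: 15.0
```

Emit:
{"method": "play_rows", "body": {
  "increments": [
    [0.0035,-0.007,0.0045,0,0.1],
    [0.0074,-0.0144,0.0078,0,0.1],
    [0.0113,-0.0222,0.0098,0,0.1],
    [0.0154,-0.0302,0.0105,0,0.1]
  ]
}}

```text
time_s: 4.9
position: [576.9, 442.4, 98.3]
tcp_rot: [-0.0, 0.643, 0.766, -0.0]
wrist_force: [-3.6, 1.4, -4.0]
finger_gap: 25.0
grip_force: 15.0
```

Emit:
{"method": "play_rows", "body": {
  "increments": [
    [0.0041,-0.008,-0.0007,0,0.1],
    [0.008,-0.0158,-0.0027,0,0.1],
    [0.0118,-0.0233,-0.006,0,0.1],
    [0.0154,-0.0302,-0.0105,0,0.1],
    [0.0163,-0.0321,-0.0115,0,0.1]
  ]
}}

```text
time_s: 5.4
position: [593.0, 411.1, 87.0]
tcp_rot: [-0.001, 0.643, 0.766, -0.0]
wrist_force: [-18.9, 11.9, 10.6]
finger_gap: 24.5
grip_force: 15.0
```

Emit:
{"method": "play_rows", "body": {
  "increments": [
    [0.0007,-0.0015,-0.001,0,0.1],
    [0.001,-0.002,-0.0015,0,0.1],
    [0.001,-0.002,-0.0015,0,0.5],
    [0.001,-0.002,-0.0015,0,0.8],
    [0.001,-0.002,-0.0015,0,1]
  ]
}}

```text
time_s: 5.9
position: [595.0, 409.0, 85.6]
tcp_rot: [0.0, 0.643, 0.766, 0.0]
wrist_force: [0.7, 0.4, 0.3]
finger_gap: 46.1
grip_force: 0.0
```

Emit:
{"method": "play_rows", "body": {
  "increments": [
    [0,0,0,0,1],
    [0,0,0,0,1],
    [0,0,0,0,1],
    [0,0,0.03,0,1],
    [0,0,0.07,0,1]
  ]
}}

```text
time_s: 6.4
position: [593.1, 408.5, 154.1]
tcp_rot: [-0.001, 0.643, 0.766, -0.002]
wrist_force: [-0.2, 0.4, 1.3]
finger_gap: 85.7
grip_force: 0.0
```

```bash
python3 - <<'E'
from geo import *
print(state()['position'],state()['finger_gap'],state()['q'])
for c in ['top','side']:
    s=optics.snapshot(c); cv2.imwrite(f'pics/{c}1.png',s['pixels']); np.savez(f'{c}1.npz',**s)
    print([(np.round(d['at']),d['conf']) for d in optics.pinpoint(c,'feed_tip')],[(np.round(d['at']),d['conf']) for d in optics.pinpoint(c,'core')])
    p=blob(cloud(s),594,411,30,80,125); print(p.mean(0) if len(p) else 0)
E
```

```text
[593.09421784 408.48173408 154.10509479] 85.66352687745977 [ 5.70777247e-01  4.77666568e-01  1.71270668e+00 -4.97395335e-05
  9.55094673e-01  3.96157215e-01]
[(array([589., 417., 107.]), 0.52)] [(array([482., 395.,  32.]), 0.54)]
[590.96837354 409.78641112 112.49613542]
[(array([592., 417., 104.]), 0.51), (array([485., 394.,  27.]), 0.51)] [(array([482., 395.,  31.]), 0.64), (array([ 450., -136.,   -0.]), 0.4)]
[590.07294707 417.96969377 115.13218707]
```

Emit:
{"method": "play_rows", "body": {
  "increments": [
    [-0.025,-0.003,0,-1.4,1],
    [-0.05,-0.006,0,-2.8,1],
    [-0.075,-0.009,0,-4.2,1],
    [-0.1,-0.012,0,-5.6,1],
    [-0.11,-0.014,0,-7.0,1]
  ]
}}

```text
time_s: 7.2
position: [481.6, 394.4, 153.8]
tcp_rot: [0.0, 0.876, 0.483, -0.002]
wrist_force: [1.1, 0.6, 0.2]
finger_gap: 91.0
grip_force: 0.0
```

Emit:
{"method": "play_rows", "body": {
  "increments": [
    [0,0,-0.03,-1.4,1],
    [0,0,-0.06,-2.2,1],
    [0,0,-0.09,-2.2,0.8],
    [0,0,-0.114,-2.2,0.6],
    [0,0,-0.114,-2.2,0.3]
  ],
  "newtons": 15
}}

```text
time_s: 7.7
position: [481.8, 393.5, 37.3]
tcp_rot: [0.001, 0.925, 0.381, -0.003]
wrist_force: [-0.1, -0.3, 0.1]
finger_gap: 70.0
grip_force: 0.0
```

Emit:
{"method": "play_rows", "body": {
  "increments": [
    [0,0,0,0,0.3],
    [0,0,0,0,0.3],
    [0,0,0,0,0.3],
    [0,0,0,0,0.3],
    [0,0,0,0,0.3]
  ],
  "newtons": 15
}}

```text
time_s: 8.2
position: [484.6, 395.6, 42.3]
tcp_rot: [-0.0, 0.925, 0.381, 0.001]
wrist_force: [-1.0, -1.2, 7.2]
finger_gap: 34.8
grip_force: 15.0
```

Emit:
{"method": "play_rows", "body": {
  "increments": [
    [0,0,0.04,0,0.3],
    [0,0,0.08,0,0.3],
    [0,0,0.113,0,0.3],
    [0,-0.04,0.115,0,0.3],
    [0,-0.09,0.115,0,0.3]
  ]
}}

```text
time_s: 8.7
position: [484.8, 305.8, 158.1]
tcp_rot: [-0.0, 0.924, 0.382, 0.002]
wrist_force: [1.5, -0.1, -0.1]
finger_gap: 34.8
grip_force: 15.0
```

Emit:
{"method": "play_rows", "body": {
  "increments": [
    [0,-0.05,0,0,0.3],
    [0,-0.1,0,0,0.3],
    [0,-0.15,0,0,0.3],
    [0,-0.2,0,0,0.3],
    [0,-0.25,0,0,0.3]
  ]
}}

```text
time_s: 9.2
position: [483.9, 53.4, 156.9]
tcp_rot: [0.0, 0.924, 0.381, 0.0]
wrist_force: [1.4, -0.5, -0.3]
finger_gap: 34.4
grip_force: 15.0
```

Emit:
{"method": "play_rows", "body": {
  "increments": [
    [0,-0.05,0,0,0.3],
    [0,-0.1,0,0,0.3],
    [0,-0.15,0,0,0.3],
    [0,-0.2,0,0,0.3],
    [0,-0.25,0,0,0.3]
  ]
}}

```text
time_s: 9.7
position: [483.9, -196.9, 156.9]
tcp_rot: [0.0, 0.925, 0.381, 0.0]
wrist_force: [0.1, 0.5, -0.5]
finger_gap: 34.6
grip_force: 15.0
```

Emit:
{"method": "play_rows", "body": {
  "increments": [
    [-0.01,-0.05,0,0,0.3],
    [-0.02,-0.1,0,0,0.3],
    [-0.03,-0.15,0,0,0.3],
    [-0.04,-0.19,-0.03,0,0.3],
    [-0.04,-0.19,-0.07,0,0.3]
  ]
}}

```text
time_s: 10.2
position: [444.8, -390.2, 88.1]
tcp_rot: [0.003, 0.925, 0.38, 0.001]
wrist_force: [1.4, -0.5, -0.3]
finger_gap: 35.2
grip_force: 15.0
```

Emit:
{"method": "play_rows", "body": {
  "increments": [
    [0,0,-0.01,0,0.3],
    [0,0,-0.01,0,1],
    [0,0,-0.01,0,1],
    [0,0,-0.01,0,1],
    [0,0,0.03,0,1]
  ]
}}

```text
time_s: 10.7
position: [443.0, -382.7, 114.6]
tcp_rot: [-0.002, 0.924, 0.382, -0.001]
wrist_force: [0.3, 0.1, 1.0]
finger_gap: 63.8
grip_force: 0.0
```

```bash
cat > scrap.py <<'E'
from geo import *
from scipy import ndimage
import sys
def run(n):
    out={}
    for c in ['top','side']:
        s=optics.snapshot(c); np.savez(f'{c}{n}.npz',**s); cv2.imwrite(f'pics/{c}{n}.png',s['pixels'])
        w=cloud(s); g=np.zeros((100,120),np.uint8)
        m=(w[...,0]>360)&(w[...,0]<760)&(w[...,1]>-240)&(w[...,1]<240)&(w[...,2]>9)&(w[...,2]<60)
        p=w[m]; i=((p[:,0]-360)/4).astype(int); j=((p[:,1]+240)/4).astype(int); g[i,j]=1
        l,k=ndimage.label(ndimage.binary_closing(g,np.ones((3,3))),np.ones((3,3))); lab=l[i,j]
        for q in range(1,k+1):
            if (lab==q).sum()>60: print(c,rect(p[lab==q]))
        print(c,'core',[(np.round(d['at']).tolist(),round(d['conf'],2)) for d in optics.pinpoint(c,'core')],'bin',[(np.round(d['at']).tolist(),round(d['conf'],2)) for d in optics.pinpoint(c,'bin')])
    S=state(); print(S['time_s'],S['position'].round(1),'yaw',np.degrees(np.arctan2(2*S['tcp_rot'][2]**2-1,2*S['tcp_rot'][1]*S['tcp_rot'][2])).round(1),S['q'].round(2))
run(sys.argv[1])
E
python3 scrap.py 2
```

```text
top c=(382,202) 72x12 long@72deg top=15 n=126
top c=(448,-139) 45x39 long@-86deg top=39 n=247
top c=(471,-3) 55x32 long@-81deg top=28 n=305
top c=(478,140) 44x37 long@-10deg top=39 n=258
top c=(531,222) 101x18 long@11deg top=19 n=232
top c=(582,-117) 57x36 long@-52deg top=32 n=350
top c=(588,-8) 59x36 long@-67deg top=32 n=329
top c=(680,112) 110x90 long@10deg top=17 n=779
top c=(679,-65) 61x29 long@-44deg top=27 n=286
top c=(734,-202) 69x46 long@86deg top=33 n=454
top c=(745,-48) 79x21 long@90deg top=51 n=288
top core [([442.0, -379.0, 3.0], 0.56), ([694.0, 368.0, -2.0], 0.48)] bin [([498.0, -380.0, 4.0], 0.78), ([675.0, 109.0, 53.0], 0.32)]
side c=(380,205) 68x12 long@71deg top=15 n=190
side c=(447,-130) 41x37 long@4deg top=41 n=279
side c=(471,2) 54x32 long@-81deg top=29 n=361
side c=(477,147) 43x38 long@-4deg top=40 n=452
side c=(530,225) 101x20 long@10deg top=20 n=440
side c=(581,-115) 61x38 long@-51deg top=33 n=322
side c=(587,-4) 63x36 long@-67deg top=32 n=406
side c=(679,117) 110x91 long@10deg top=53 n=1636
side c=(677,-62) 65x32 long@-43deg top=27 n=334
side c=(731,-199) 75x49 long@89deg top=33 n=439
side c=(745,-43) 83x22 long@-90deg top=50 n=374
side core [([438.0, -380.0, 5.0], 0.57)] bin [([494.0, -383.0, -1.0], 0.97), ([670.0, 109.0, 78.0], 0.15)]
11.0 [ 444.3 -384.4  116.6] yaw -45.2 [-0.75  0.34  2.    0.    0.8   0.04]
```

Emit:
{"method": "play_rows", "body": {
  "increments": [
    [0.001,0.05,0,0,1],
    [0.002,0.1,0,0,1],
    [0.003,0.15,0,0,1],
    [0.004,0.2,0,0,1],
    [0.004,0.249,0,0,1]
  ]
}}

```text
time_s: 11.5
position: [447.5, -133.7, 115.9]
tcp_rot: [-0.0, 0.925, 0.381, -0.0]
wrist_force: [0.9, 0.5, 0.0]
finger_gap: 91.3
grip_force: 0.0
```

Emit:
{"method": "play_rows", "body": {
  "increments": [
    [0,0,-0.04,0,1],
    [0,0,-0.08,0,0.8],
    [0,0,-0.1,0,0.7],
    [0,0,-0.109,0,0.5],
    [0,0,-0.109,0,0.3]
  ],
  "newtons": 20
}}

```text
time_s: 12.0
position: [447.4, -135.4, 6.5]
tcp_rot: [-0.001, 0.924, 0.381, -0.001]
wrist_force: [-0.4, -0.8, 0.1]
finger_gap: 62.1
grip_force: 0.0
```

Emit:
{"method": "play_rows", "body": {
  "increments": [
    [0,0,0,0,0.3],
    [0,0,0,0,0.3],
    [0,0,0,0,0.3],
    [0,0,0,0,0.3]
  ]
}}

```text
time_s: 12.4
position: [448.8, -136.0, 8.3]
tcp_rot: [0.0, 0.925, 0.381, 0.001]
wrist_force: [-1.5, -0.3, 8.5]
finger_gap: 35.9
grip_force: 20.0
```

Emit:
{"method": "play_rows", "body": {
  "increments": [
    [0,0,0.05,0,0.3],
    [0,0,0.1,0,0.3],
    [0,0,0.14,0,0.3],
    [0.02,-0.05,0.14,0,0.3],
    [0.04,-0.1,0.14,0,0.3]
  ]
}}

```text
time_s: 12.9
position: [486.7, -229.8, 150.4]
tcp_rot: [0.002, 0.924, 0.382, 0.002]
wrist_force: [1.2, 1.3, -0.3]
finger_gap: 36.1
grip_force: 20.0
```

Emit:
{"method": "play_rows", "body": {
  "increments": [
    [0.02,-0.045,0,0,0.3],
    [0.04,-0.09,0,0,0.3],
    [0.05,-0.12,-0.03,0,0.3],
    [0.05,-0.12,-0.067,0,0.3],
    [0.05,-0.12,-0.067,0,1]
  ]
}}

```text
time_s: 13.4
position: [532.8, -347.6, 76.5]
tcp_rot: [-0.003, 0.925, 0.381, -0.002]
wrist_force: [0.4, 0.4, 0.2]
finger_gap: 41.1
grip_force: 0.0
```

Emit:
{"method": "play_rows", "body": {
  "increments": [
    [0,0,0,0,1],
    [0,0,0,0,1],
    [0,0,0.04,0,1],
    [-0.01,0.04,0.05,1,1],
    [-0.017,0.085,0.05,2,1]
  ]
}}

```text
time_s: 13.9
position: [519.7, -263.9, 134.5]
tcp_rot: [0.003, 0.879, 0.477, 0.002]
wrist_force: [1.0, 1.0, -0.8]
finger_gap: 81.2
grip_force: 0.0
```

Emit:
{"method": "play_rows", "body": {
  "increments": [
    [-0.01,0.049,0,1.4,1],
    [-0.02,0.097,0,2.8,1],
    [-0.03,0.145,0,4.2,1],
    [-0.04,0.193,0,5.6,1],
    [-0.05,0.241,0,7,1]
  ]
}}

```text
time_s: 14.4
position: [468.3, -20.6, 132.4]
tcp_rot: [0.001, 0.648, 0.761, 0.001]
wrist_force: [0.9, 0.0, 0.2]
finger_gap: 91.4
grip_force: 0.0
```

Emit:
{"method": "play_rows", "body": {
  "increments": [
    [0,0.028,-0.02,0,1],
    [0,0.028,-0.06,0,0.9],
    [0,0.028,-0.1,0,0.7],
    [0,0.028,-0.125,0,0.5],
    [0,0.028,-0.125,0,0.3]
  ],
  "newtons": 25
}}

```text
time_s: 14.9
position: [467.3, 5.9, 4.5]
tcp_rot: [-0.001, 0.65, 0.76, -0.001]
wrist_force: [-0.4, -0.8, 0.7]
finger_gap: 62.0
grip_force: 0.0
```

Emit:
{"method": "play_rows", "body": {
  "increments": [
    [0,0,0,0,0.2],
    [0,0,0,0,0.2],
    [0,0,0,0,0.2],
    [0,0,0,0,0.2]
  ]
}}

```text
time_s: 15.3
position: [469.2, 5.4, 6.7]
tcp_rot: [0.001, 0.651, 0.759, 0.001]
wrist_force: [-2.6, 0.2, 21.0]
finger_gap: 32.2
grip_force: 25.0
```

Emit:
{"method": "play_rows", "body": {
  "increments": [
    [0,0,0.05,0,0.2],
    [0,0,0.1,0,0.2],
    [0,-0.02,0.14,0,0.2],
    [0,-0.07,0.14,0,0.2],
    [0,-0.12,0.14,0,0.2]
  ]
}}

```text
time_s: 15.8
position: [469.2, -115.9, 147.8]
tcp_rot: [0.002, 0.65, 0.76, 0.001]
wrist_force: [0.8, 0.4, -0.8]
finger_gap: 32.0
grip_force: 25.0
```

Emit:
{"method": "play_rows", "body": {
  "increments": [
    [0,-0.05,0,0,0.2],
    [0,-0.1,0,0,0.2],
    [0,-0.15,0,0,0.2],
    [0,-0.2,0,0,0.2],
    [0,-0.24,0,0,0.2]
  ]
}}

```text
time_s: 16.3
position: [467.9, -357.4, 146.1]
tcp_rot: [0.001, 0.651, 0.759, -0.0]
wrist_force: [1.0, 0.4, -0.1]
finger_gap: 32.1
grip_force: 25.0
```

Emit:
{"method": "play_rows", "body": {
  "increments": [
    [0,0,-0.03,0,0.2],
    [0,0,-0.07,0,0.2],
    [0,0,-0.07,0,0.2],
    [0,0,-0.07,0,0.6],
    [0,0,-0.07,0,1]
  ]
}}

```text
time_s: 16.8
position: [469.3, -355.1, 77.5]
tcp_rot: [0.001, 0.651, 0.759, 0.0]
wrist_force: [0.0, -1.1, -0.9]
finger_gap: 45.2
grip_force: 0.0
```

Emit:
{"method": "play_rows", "body": {
  "increments": [
    [0,0,0,0,1],
    [0,0,0.02,0,1],
    [0,0,0.06,0,1]
  ]
}}

```text
time_s: 17.1
position: [467.4, -353.6, 135.2]
tcp_rot: [-0.001, 0.651, 0.759, -0.0]
wrist_force: [-1.1, 0.2, -0.5]
finger_gap: 69.1
grip_force: 0.0
```

```bash
python3 scrap.py 3
```

```text
top c=(383,202) 72x12 long@73deg top=16 n=124
top c=(478,140) 44x38 long@-10deg top=39 n=257
top c=(531,222) 104x17 long@11deg top=18 n=230
top c=(581,-117) 56x36 long@-52deg top=31 n=345
top c=(588,-6) 56x36 long@-67deg top=32 n=326
top c=(680,112) 110x90 long@10deg top=18 n=787
top c=(679,-65) 62x28 long@-44deg top=26 n=285
top c=(740,-207) 70x46 long@75deg top=33 n=454
top c=(745,-47) 79x21 long@-90deg top=51 n=288
top core [([707.0, -360.0, -0.0], 0.7), ([440.0, -382.0, 3.0], 0.64)] bin [([498.0, -382.0, 3.0], 0.93)]
side c=(380,204) 69x12 long@71deg top=15 n=196
side c=(478,146) 43x38 long@-9deg top=40 n=457
side c=(530,226) 101x22 long@10deg top=20 n=435
side c=(582,-114) 58x38 long@-51deg top=33 n=317
side c=(587,-4) 63x36 long@-67deg top=32 n=402
side c=(679,116) 111x93 long@9deg top=53 n=1638
side c=(678,-62) 64x31 long@-46deg top=27 n=334
side c=(731,-199) 73x48 long@89deg top=33 n=440
side c=(745,-43) 83x22 long@90deg top=51 n=376
side core [([440.0, -377.0, -0.0], 0.51)] bin [([493.0, -384.0, 1.0], 0.75)]
17.4 [ 468.2 -354.4  135.5] yaw 8.8 [-0.69  0.31  2.   -0.    0.83 -0.84]
```

Emit:
{"method": "play_rows", "body": {
  "increments": [
    [0.02,0.042,0,-1.4,1],
    [0.04,0.084,0,-2.8,1],
    [0.06,0.126,0,-4.2,1],
    [0.08,0.168,0,-5.6,1],
    [0.1,0.21,0,-7,1]
  ]
}}

```text
time_s: 17.9
position: [567.1, -145.7, 134.6]
tcp_rot: [-0.0, 0.875, 0.485, -0.0]
wrist_force: [-0.2, -0.1, 0.3]
finger_gap: 91.1
grip_force: 0.0
```

Emit:
{"method": "play_rows", "body": {
  "increments": [
    [0.014,0.029,-0.01,-1.4,1],
    [0.014,0.029,-0.04,-2.8,1],
    [0.014,0.029,-0.07,-3.1,1],
    [0.014,0.029,-0.11,-3.1,1],
    [0.014,0.029,-0.1305,-3.1,1]
  ]
}}

```text
time_s: 18.4
position: [578.9, -117.9, 1.3]
tcp_rot: [-0.001, 0.94, 0.34, -0.002]
wrist_force: [0.7, -1.1, 0.0]
finger_gap: 91.4
grip_force: 0.0
```

Emit:
{"method": "play_rows", "body": {
  "increments": [
    [0,0,0,0,0.5],
    [0,0,0,0,0.5],
    [0,0,0,0,0.5],
    [0,0,0,0,0.5],
    [0,0,0,0,0.5]
  ],
  "newtons": 15
}}

```text
time_s: 18.9
position: [581.0, -118.6, 5.1]
tcp_rot: [0.0, 0.94, 0.34, 0.0]
wrist_force: [-0.5, 0.0, -0.1]
finger_gap: 56.0
grip_force: 15.0
```

Emit:
{"method": "play_rows", "body": {
  "increments": [
    [0,0,0.05,0,0.5],
    [0,0,0.1,0,0.5],
    [-0.01,-0.03,0.135,0,0.5],
    [-0.02,-0.08,0.14,0,0.5],
    [-0.03,-0.13,0.14,0,0.5]
  ]
}}

```text
time_s: 19.4
position: [552.0, -247.8, 147.4]
tcp_rot: [0.001, 0.94, 0.341, 0.001]
wrist_force: [1.1, -0.6, -0.9]
finger_gap: 55.9
grip_force: 15.0
```

Emit:
{"method": "play_rows", "body": {
  "increments": [
    [-0.01,-0.05,0,0,0.5],
    [-0.02,-0.1,0,0,0.5],
    [-0.03,-0.15,0,0,0.5],
    [-0.03,-0.165,-0.03,0,0.5],
    [-0.03,-0.165,-0.07,0,0.5]
  ]
}}

```text
time_s: 19.9
position: [522.2, -415.3, 76.3]
tcp_rot: [0.002, 0.941, 0.339, 0.001]
wrist_force: [1.2, -0.3, -0.7]
finger_gap: 55.7
grip_force: 15.0
```

Emit:
{"method": "play_rows", "body": {
  "increments": [
    [0,0,0,0,0.5],
    [0,0,0,0,1],
    [0,0,0,0,1],
    [0,0,0.02,0,1],
    [0,0,0.06,0,1]
  ]
}}

```text
time_s: 20.4
position: [521.0, -410.2, 135.2]
tcp_rot: [-0.001, 0.94, 0.34, -0.001]
wrist_force: [0.2, 0.0, 1.0]
finger_gap: 85.2
grip_force: 0.0
```

```bash
python3 scrap.py 4|grep -v core
```

```text
top c=(383,201) 71x13 long@71deg top=15 n=130
top c=(478,141) 44x37 long@-12deg top=38 n=254
top c=(532,221) 102x18 long@10deg top=19 n=226
top c=(588,-6) 56x37 long@-68deg top=32 n=330
top c=(680,112) 110x90 long@10deg top=44 n=782
top c=(679,-65) 61x28 long@-44deg top=27 n=287
top c=(734,-202) 69x46 long@88deg top=33 n=453
top c=(745,-48) 79x20 long@90deg top=51 n=290
side c=(380,204) 69x12 long@72deg top=15 n=191
side c=(478,146) 43x38 long@-8deg top=40 n=452
side c=(530,226) 101x22 long@12deg top=20 n=446
side c=(587,-3) 61x36 long@-67deg top=32 n=406
side c=(679,116) 110x94 long@10deg top=53 n=1637
side c=(676,-61) 61x32 long@-45deg top=27 n=338
side c=(738,-204) 78x46 long@74deg top=33 n=443
side c=(745,-43) 81x23 long@90deg top=51 n=371
20.7 [ 521.6 -411.1  135.4] yaw -50.2 [-0.7   0.42  1.84 -0.    0.88  0.17]
```

Emit:
{"method": "play_rows", "body": {
  "increments": [
    [0.02,0.045,0,0.2,1],
    [0.04,0.09,0,0.4,1],
    [0.06,0.135,0,0.6,1],
    [0.08,0.18,0,0.8,1],
    [0.1,0.225,0,1,1]
  ]
}}

```text
time_s: 21.2
position: [621.6, -184.3, 134.3]
tcp_rot: [-0.0, 0.921, 0.389, -0.0]
wrist_force: [1.7, -0.8, -0.3]
finger_gap: 91.1
grip_force: 0.0
```

Emit:
{"method": "play_rows", "body": {
  "increments": [
    [0.02,0.045,0,0,1],
    [0.04,0.09,0,0,1],
    [0.056,0.123,0,0,1],
    [0.056,0.123,-0.03,0,1],
    [0.056,0.123,-0.07,0,1]
  ]
}}

```text
time_s: 21.7
position: [678.9, -62.0, 65.2]
tcp_rot: [0.001, 0.921, 0.39, 0.001]
wrist_force: [0.9, -0.5, -1.0]
finger_gap: 91.2
grip_force: 0.0
```

Emit:
{"method": "play_rows", "body": {
  "increments": [
    [0,0,-0.03,0,1],
    [0,0,-0.058,0,1],
    [0,0,-0.06,0,0.55],
    [0,0,-0.06,0,0.55],
    [0,0,-0.06,0,0.55]
  ],
  "newtons": 25
}}

```text
time_s: 22.2
position: [677.6, -63.3, 5.5]
tcp_rot: [-0.0, 0.921, 0.389, 0.0]
wrist_force: [-0.2, 0.3, 0.0]
finger_gap: 70.2
grip_force: 0.0
```

Emit:
{"method": "play_rows", "body": {
  "increments": [
    [0,0,0,0,0.5],
    [0,0,0,0,0.5]
  ]
}}

```text
time_s: 22.4
position: [677.9, -63.4, 5.9]
tcp_rot: [0.0, 0.921, 0.389, 0.0]
wrist_force: [-1.1, 0.4, 3.6]
finger_gap: 59.9
grip_force: 25.0
```

Emit:
{"method": "play_rows", "body": {
  "increments": [
    [0,0,0.05,0,0.5],
    [0,0,0.1,0,0.5],
    [-0.01,-0.03,0.14,0,0.5],
    [-0.025,-0.075,0.14,0,0.5],
    [-0.04,-0.12,0.14,0,0.5]
  ]
}}

```text
time_s: 22.9
position: [637.9, -184.6, 147.4]
tcp_rot: [0.001, 0.921, 0.389, 0.001]
wrist_force: [0.2, -0.1, -0.4]
finger_gap: 59.8
grip_force: 25.0
```

Emit:
{"method": "play_rows", "body": {
  "increments": [
    [-0.018,-0.046,0,0,0.5],
    [-0.036,-0.092,0,0,0.5],
    [-0.054,-0.138,0,0,0.5],
    [-0.072,-0.184,0,0,0.5],
    [-0.078,-0.217,-0.03,0,0.5]
  ]
}}

```text
time_s: 23.4
position: [559.9, -404.5, 118.9]
tcp_rot: [0.003, 0.922, 0.388, 0.002]
wrist_force: [0.7, -0.2, -1.0]
finger_gap: 59.8
grip_force: 25.0
```

Emit:
{"method": "play_rows", "body": {
  "increments": [
    [0,0,-0.04,0,0.5],
    [0,0,-0.04,0,0.5],
    [0,0,-0.04,0,1],
    [0,0,-0.04,0,1],
    [0,0,0.0,0,1]
  ]
}}

```text
time_s: 23.9
position: [558.2, -398.4, 113.1]
tcp_rot: [-0.002, 0.921, 0.389, -0.001]
wrist_force: [-0.4, 0.3, -0.1]
finger_gap: 80.8
grip_force: 0.0
```

Emit:
{"method": "play_rows", "body": {
  "increments": [
    [0,0,0.03,0,1],
    [0,0,0.03,0,1]
  ]
}}

```text
time_s: 24.1
position: [562.5, -401.7, 151.8]
tcp_rot: [0.004, 0.921, 0.389, 0.002]
wrist_force: [0.9, -1.4, -0.3]
finger_gap: 91.1
grip_force: 0.0
```

```bash
python3 scrap.py 5|grep -v core
```

```text
top c=(383,202) 72x13 long@72deg top=15 n=140
top c=(478,140) 44x38 long@-11deg top=39 n=256
top c=(532,222) 103x18 long@11deg top=19 n=227
top c=(587,-7) 55x36 long@-67deg top=32 n=330
top c=(680,112) 110x90 long@10deg top=48 n=788
top c=(733,-202) 69x47 long@89deg top=33 n=456
top c=(745,-47) 78x21 long@-89deg top=52 n=289
side c=(380,205) 70x13 long@71deg top=15 n=193
side c=(477,146) 43x38 long@-6deg top=40 n=454
side c=(530,225) 101x21 long@10deg top=20 n=441
side c=(587,-5) 62x36 long@-67deg top=33 n=407
side c=(679,115) 109x93 long@9deg top=53 n=1634
side c=(731,-198) 76x49 long@-90deg top=33 n=450
side c=(745,-43) 83x22 long@90deg top=51 n=374
24.4 [ 559.3 -399.9  144.4] yaw -44.2 [-0.65  0.44  1.79  0.    0.91  0.12]
```

Emit:
{"method": "play_rows", "body": {
  "increments": [
    [0.004,0.05,0,-0.8,1],
    [0.008,0.1,0,-1.6,1],
    [0.012,0.15,0,-2.4,1],
    [0.016,0.2,0,-3.2,1],
    [0.02,0.25,0,-3.8,1]
  ]
}}

```text
time_s: 24.9
position: [578.9, -149.2, 144.3]
tcp_rot: [-0.0, 0.98, 0.197, -0.0]
wrist_force: [1.0, 1.4, -0.2]
finger_gap: 90.9
grip_force: 0.0
```

Emit:
{"method": "play_rows", "body": {
  "increments": [
    [0.004,0.05,0,0,1],
    [0.008,0.1,0,0,1],
    [0.008,0.145,0,0,1],
    [0.008,0.145,-0.03,0,1],
    [0.008,0.145,-0.075,0,1]
  ]
}}

```text
time_s: 25.4
position: [589.1, -4.7, 70.8]
tcp_rot: [0.001, 0.98, 0.2, 0.002]
wrist_force: [0.6, -0.1, -0.3]
finger_gap: 91.2
grip_force: 0.0
```

Emit:
{"method": "play_rows", "body": {
  "increments": [
    [0,0,-0.03,0,1],
    [0,0,-0.062,0,1],
    [0,0,-0.064,0,0.5],
    [0,0,-0.064,0,0.5],
    [0,0,-0.064,0,0.5]
  ],
  "newtons": 15
}}

```text
time_s: 25.9
position: [588.3, -6.3, 7.3]
tcp_rot: [0.0, 0.98, 0.199, 0.001]
wrist_force: [-0.5, 0.3, 0.5]
finger_gap: 70.2
grip_force: 0.0
```

Emit:
{"method": "play_rows", "body": {
  "increments": [
    [0,0,0,0,0.5],
    [0,0,0,0,0.5]
  ]
}}

```text
time_s: 26.1
position: [588.3, -6.3, 7.3]
tcp_rot: [0.0, 0.98, 0.199, 0.001]
wrist_force: [-1.1, 0.2, 10.0]
finger_gap: 55.9
grip_force: 15.0
```

Emit:
{"method": "play_rows", "body": {
  "increments": [
    [0,0,0.05,0,0.5],
    [0,0,0.1,0,0.5],
    [-0.01,-0.03,0.138,0,0.5],
    [-0.02,-0.075,0.138,0,0.5],
    [-0.03,-0.12,0.138,0,0.5]
  ]
}}

```text
time_s: 26.6
position: [558.0, -127.4, 146.4]
tcp_rot: [0.001, 0.98, 0.2, 0.002]
wrist_force: [-0.2, 0.6, 0.1]
finger_gap: 56.0
grip_force: 15.0
```

Emit:
{"method": "play_rows", "body": {
  "increments": [
    [-0.014,-0.047,0,0,0.5],
    [-0.028,-0.094,0,0,0.5],
    [-0.042,-0.141,0,0,0.5],
    [-0.056,-0.188,0,0,0.5],
    [-0.07,-0.235,0,0,0.5]
  ]
}}

```text
time_s: 27.1
position: [486.6, -363.2, 144.8]
tcp_rot: [0.0, 0.98, 0.199, 0.0]
wrist_force: [1.0, 0.3, 0.2]
finger_gap: 55.8
grip_force: 15.0
```

Emit:
{"method": "play_rows", "body": {
  "increments": [
    [-0.013,-0.04,-0.02,0,0.5],
    [-0.013,-0.04,-0.05,0,0.5],
    [-0.013,-0.04,-0.05,0,0.5],
    [-0.013,-0.04,-0.05,0,1],
    [-0.013,-0.04,-0.05,0,1]
  ]
}}

```text
time_s: 27.6
position: [475.4, -401.0, 95.5]
tcp_rot: [0.001, 0.98, 0.199, 0.0]
wrist_force: [0.7, -0.7, -0.1]
finger_gap: 68.9
grip_force: 0.0
```

Emit:
{"method": "play_rows", "body": {
  "increments": [
    [0,0,0.02,0,1],
    [0,0,0.05,0,1],
    [0,0,0.05,0,1]
  ]
}}

```text
time_s: 27.9
position: [476.9, -402.3, 149.2]
tcp_rot: [0.003, 0.98, 0.199, 0.002]
wrist_force: [0.1, -0.7, -1.0]
finger_gap: 90.6
grip_force: 0.0
```

```bash
python3 scrap.py 6|grep -v core
```

```text
top c=(383,202) 72x12 long@72deg top=16 n=127
top c=(478,140) 44x37 long@-13deg top=39 n=257
top c=(532,222) 103x18 long@12deg top=19 n=229
top c=(680,112) 111x90 long@10deg top=17 n=771
top c=(740,-207) 71x45 long@74deg top=34 n=450
top c=(745,-48) 79x21 long@-90deg top=51 n=295
side c=(380,204) 70x12 long@71deg top=15 n=196
side c=(478,145) 43x37 long@-12deg top=40 n=454
side c=(530,225) 100x21 long@11deg top=20 n=436
side c=(679,115) 110x92 long@11deg top=53 n=1635
side c=(733,-199) 77x48 long@87deg top=34 n=443
side c=(745,-42) 81x22 long@90deg top=50 n=373
28.2 [ 474.2 -400.7  143.3] yaw -67.0 [-0.74  0.35  1.93 -0.    0.87  0.43]
```

Emit:
{"method": "play_rows", "body": {
  "increments": [
    [0,0.05,0,0,1],
    [0,0.1,0,0,1],
    [0,0.15,0,0,1],
    [0,0.2,0,0,1],
    [0,0.25,0,0,1]
  ]
}}

```text
time_s: 28.7
position: [473.8, -149.3, 143.5]
tcp_rot: [-0.0, 0.98, 0.199, -0.0]
wrist_force: [1.1, 0.3, 0.6]
finger_gap: 91.0
grip_force: 0.0
```

Emit:
{"method": "play_rows", "body": {
  "increments": [
    [0,0.05,0,0,1],
    [0,0.1,0,0,1],
    [0,0.15,0,0,1],
    [0.002,0.2,0,0,1],
    [0.004,0.25,0,0,1]
  ]
}}

```text
time_s: 29.2
position: [477.8, 100.8, 143.6]
tcp_rot: [-0.0, 0.98, 0.199, -0.0]
wrist_force: [0.4, 0.2, 0.5]
finger_gap: 91.1
grip_force: 0.0
```

Emit:
{"method": "play_rows", "body": {
  "increments": [
    [0,0.043,0,0,1],
    [0,0.043,-0.03,0,1],
    [0,0.043,-0.08,0,1],
    [0,0.043,-0.12,0,0.9],
    [0,0.043,-0.135,0,0.7]
  ],
  "newtons": 20
}}

```text
time_s: 29.7
position: [475.8, 141.3, 5.1]
tcp_rot: [0.0, 0.98, 0.199, -0.003]
wrist_force: [-0.5, 0.3, 1.3]
finger_gap: 78.0
grip_force: 0.0
```

Emit:
{"method": "play_rows", "body": {
  "increments": [
    [0,0,0,0,0.3],
    [0,0,0,0,0.3],
    [0,0,0,0,0.3],
    [0,0,0,0,0.3],
    [0,0,0,0,0.3]
  ]
}}

```text
time_s: 30.2
position: [479.2, 141.9, 10.0]
tcp_rot: [-0.0, 0.98, 0.199, 0.001]
wrist_force: [-0.9, -0.2, 8.3]
finger_gap: 51.3
grip_force: 20.0
```

Emit:
{"method": "play_rows", "body": {
  "increments": [
    [0,0,0,0,0.3],
    [0,0,0,0,0.3],
    [0,0,0.05,0,0.3],
    [0,0,0.1,0,0.3],
    [0,0,0.135,0,0.3]
  ]
}}

```text
time_s: 30.7
position: [479.0, 141.9, 147.1]
tcp_rot: [-0.0, 0.98, 0.199, 0.001]
wrist_force: [0.2, -0.3, 0.0]
finger_gap: 51.0
grip_force: 20.0
```

```bash
python3 scrap.py 7|grep -v core|grep '(4'; python3 - <<'E'
from geo import *
S=load('side','7'); cv2.imwrite('pics/c7.png',cv2.resize(S['pixels'][180:420,250:570],None,fx=2,fy=2))
E
```

```text
(no output)
```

View pics/c7.png

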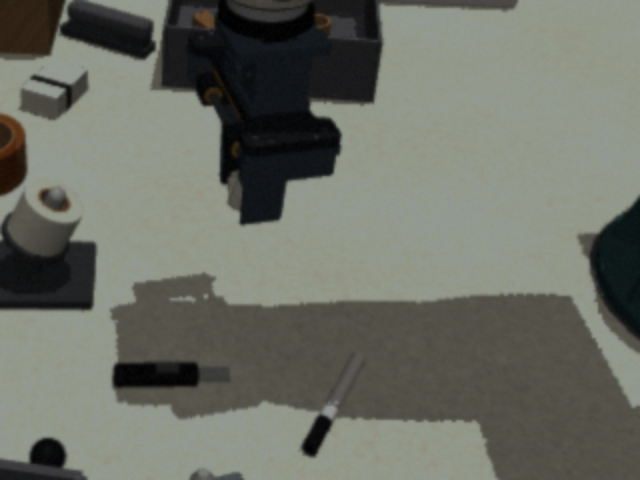

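Emit:
{"method": "play_rows", "body": {
  "increments": [
    [0,-0.05,0,0,0.3],
    [0,-0.1,0,0,0.3],
    [0,-0.15,0,0,0.3],
    [0,-0.2,0,0,0.3],
    [0,-0.25,0,0,0.3]
  ]
}}

```text
time_s: 31.5
position: [477.2, -110.0, 142.6]
tcp_rot: [-0.001, 0.98, 0.199, -0.001]
wrist_force: [0.6, 0.2, -0.1]
finger_gap: 51.3
grip_force: 20.0
```

Emit:
{"method": "play_rows", "body": {
  "increments": [
    [0,-0.05,0,0,0.3],
    [0,-0.1,0,0,0.3],
    [0,-0.15,0,0,0.3],
    [0.01,-0.2,0,0,0.3],
    [0.02,-0.25,0,0,0.3]
  ]
}}

```text
time_s: 32.0
position: [497.0, -358.1, 142.1]
tcp_rot: [-0.001, 0.98, 0.199, -0.001]
wrist_force: [1.5, 0.2, 0.1]
finger_gap: 51.4
grip_force: 20.0
```

Emit:
{"method": "play_rows", "body": {
  "increments": [
    [0.005,-0.01,-0.03,0,0.3],
    [0.005,-0.01,-0.055,0,0.3],
    [0.005,-0.01,-0.055,0,0.3],
    [0.005,-0.01,-0.055,0,1],
    [0.005,-0.01,-0.055,0,1]
  ]
}}

```text
time_s: 32.5
position: [503.4, -366.2, 89.7]
tcp_rot: [0.0, 0.98, 0.199, 0.0]
wrist_force: [0.9, -0.2, 0.3]
finger_gap: 65.0
grip_force: 0.0
```

Emit:
{"method": "play_rows", "body": {
  "increments": [
    [0,0,0,0,1],
    [0,0,0.04,0,1],
    [0,0.04,0.06,0,1],
    [0,0.09,0.06,0,1],
    [0,0.14,0.06,0,1]
  ]
}}

```text
time_s: 33.0
position: [503.5, -225.2, 150.7]
tcp_rot: [0.001, 0.98, 0.198, 0.001]
wrist_force: [1.7, 0.4, -1.0]
finger_gap: 91.0
grip_force: 0.0
```

Emit:
{"method": "play_rows", "body": {
  "increments": [
    [0,0.05,0,0,1],
    [0,0.1,0,0,1],
    [0,0.15,0,0,1]
  ]
}}

```text
time_s: 33.3
position: [503.1, -74.4, 150.1]
tcp_rot: [0.0, 0.98, 0.199, 0.001]
wrist_force: [1.0, -0.6, 0.2]
finger_gap: 91.5
grip_force: 0.0
```

```bash
python3 scrap.py 8; python3 - <<'E'
from geo import *
a=load('side','8')['pixels'][130:260,240:480]; b=load('top','8')['pixels'][180:340,400:580]
a=cv2.resize(a,None,fx=1.7,fy=1.7); b=cv2.resize(b,(380,338)); h=min(a.shape[0],b.shape[0])
cv2.imwrite('pics/bin8.png',np.hstack([a[:h],b[:h]]))
for c in ['top','side']:
    w=cloud(load(c,'8'))
    p=blob(w,680,112,62,62,120); print(c,rect(p))
    for n in ['roll','roll_center','peg_base','stand','spindle_base','dispenser']: print(n,[(np.round(d['at']).tolist(),round(d['conf'],2)) for d in optics.pinpoint(c,n)][:2])
E
```

```text
top c=(383,201) 72x12 long@73deg top=15 n=127
top c=(532,222) 102x18 long@12deg top=19 n=227
top c=(680,112) 110x90 long@10deg top=18 n=760
top c=(733,-202) 68x46 long@89deg top=33 n=454
top c=(745,-47) 78x21 long@-90deg top=50 n=290
top core [([441.0, -381.0, 4.0], 0.66)] bin [([498.0, -380.0, 2.0], 0.59)]
side c=(380,203) 69x12 long@72deg top=15 n=190
side c=(530,225) 101x20 long@11deg top=20 n=443
side c=(679,114) 110x94 long@9deg top=53 n=1628
side c=(738,-203) 77x47 long@77deg top=34 n=445
side c=(745,-44) 82x22 long@90deg top=51 n=374
side core [([440.0, -380.0, 0.0], 0.6)] bin [([492.0, -380.0, -1.0], 0.65)]
33.6 [503.4 -77.  149.5] yaw -67.1 [-0.2   0.17  2.15 -0.    0.82  0.97]
top c=(674,111) 76x58 long@10deg top=107 n=588
roll [([682.0, 110.0, 53.0], 0.57)]
roll_center [([669.0, 111.0, 74.0], 0.78), ([678.0, 109.0, 3.0], 0.72)]
peg_base [([678.0, 112.0, 54.0], 0.8), ([545.0, 230.0, 1.0], 0.36)]
stand [([681.0, 112.0, 3.0], 0.75)]
spindle_base [([486.0, 396.0, 31.0], 0.57)]
dispenser [([489.0, 393.0, 1.0], 0.87), ([499.0, -380.0, 4.0], 0.17)]
side c=(672,117) 77x63 long@27deg top=107 n=1047
roll [([495.0, -382.0, -2.0], 0.65), ([676.0, 112.0, 56.0], 0.59)]
roll_center [([672.0, 111.0, 78.0], 0.9), ([785.0, -47.0, -2.0], 0.49)]
peg_base [([679.0, 114.0, 60.0], 0.95)]
stand [([681.0, 116.0, 1.0], 0.76), ([484.0, 393.0, 27.0], 0.69)]
spindle_base [([485.0, 392.0, 30.0], 0.93), ([787.0, -44.0, 1.0], 0.73)]
dispenser [([483.0, 396.0, 2.0], 0.55)]
```

View pics/bin8.png

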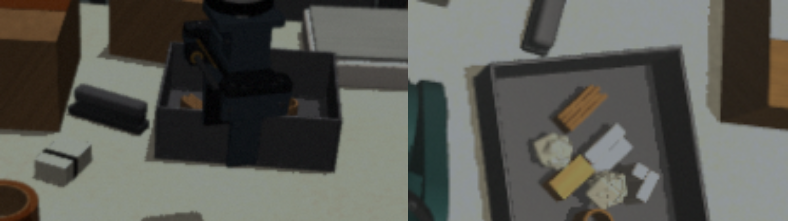

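Emit:
{"method": "play_rows", "body": {
  "increments": [
    [0.033,0.037,0,-0.5,1],
    [0.066,0.074,0,-1,1],
    [0.099,0.111,0.01,-1.5,1],
    [0.132,0.148,0.02,-2.15,1],
    [0.165,0.188,0.025,-2.15,1]
  ]
}}

```text
time_s: 34.7
position: [667.5, 111.0, 174.4]
tcp_rot: [0.0, 0.996, 0.086, 0.0]
wrist_force: [0.3, -0.5, 0.2]
finger_gap: 91.4
grip_force: 0.0
```

Emit:
{"method": "play_rows", "body": {
  "increments": [
    [0,0,0,0,1],
    [0,0,0,0,1]
  ]
}}

```text
time_s: 34.9
position: [666.0, 110.0, 173.2]
tcp_rot: [0.0, 0.996, 0.088, -0.0]
wrist_force: [-0.7, -0.5, -0.4]
finger_gap: 91.2
grip_force: 0.0
```

Emit:
{"method": "play_rows", "body": {
  "increments": [
    [0.001,0,-0.03,0,1],
    [0.001,0,-0.06,0,1],
    [0.001,0,-0.085,0,1],
    [0.001,0,-0.103,0,1],
    [0.001,0,-0.11,0,1]
  ]
}}

```text
time_s: 35.4
position: [665.5, 108.3, 61.8]
tcp_rot: [0.0, 0.996, 0.087, -0.001]
wrist_force: [0.4, 0.7, -0.3]
finger_gap: 90.9
grip_force: 0.0
```

Emit:
{"method": "play_rows", "body": {
  "increments": [
    [0,0,0,0,0.8],
    [0,0,0,0,0.55],
    [0,0,0,0,0.55],
    [0,0,0,0,0.55],
    [0,0,0,0,0.55]
  ],
  "newtons": 30
}}

```text
time_s: 35.9
position: [667.5, 109.2, 64.6]
tcp_rot: [-0.0, 0.996, 0.088, 0.001]
wrist_force: [-1.7, -0.8, 7.1]
finger_gap: 60.2
grip_force: 30.0
```

Emit:
{"method": "play_rows", "body": {
  "increments": [
    [-0.002,-0.0004,0.0046,0,0.5],
    [-0.006,-0.0011,0.0137,0,0.5],
    [-0.01,-0.0018,0.0228,0,0.5],
    [-0.014,-0.0025,0.032,0,0.5],
    [-0.018,-0.0032,0.041,0,0.5]
  ]
}}

```text
time_s: 36.4
position: [648.7, 105.9, 105.7]
tcp_rot: [-0.0, 0.996, 0.088, 0.0]
wrist_force: [0.4, -1.0, -0.3]
finger_gap: 60.2
grip_force: 30.0
```

Emit:
{"method": "play_rows", "body": {
  "increments": [
    [-0.004,-0.0007,0.0091,0,0.5],
    [-0.008,-0.0014,0.0182,0,0.5],
    [-0.012,-0.0021,0.0274,0,0.5],
    [-0.016,-0.003,0.055,0,0.5],
    [-0.016,-0.003,0.08,0,0.5]
  ]
}}

```text
time_s: 36.9
position: [632.1, 102.8, 185.6]
tcp_rot: [0.0, 0.996, 0.088, -0.0]
wrist_force: [1.6, -0.6, -0.8]
finger_gap: 60.1
grip_force: 30.0
```

```bash
python3 - <<'E'
from geo import *
s=optics.snapshot('side'); cv2.imwrite('pics/r9.png',cv2.resize(s['pixels'][120:360,180:500],None,fx=2,fy=2))
print(state()['position'],state()['finger_gap'],[(np.round(d['at']).tolist(),round(d['conf'],2)) for d in optics.pinpoint('side','roll_center')])
E
```

```text
[634.48500813 103.16826625 190.1030374 ] 60.22201504616693 [([633.0, 101.0, 200.0], 0.55)]
```

View pics/r9.png

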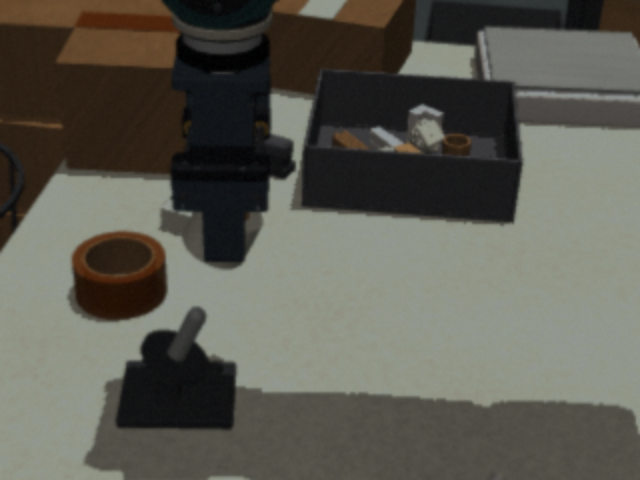

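Emit:
{"method": "play_rows", "body": {
  "increments": [
    [-0.03,-0.02,0,0,0.5],
    [-0.06,-0.04,-0.02,0,0.5],
    [-0.083,-0.053,-0.05,0,0.5],
    [-0.083,-0.053,-0.09,0,0.5],
    [-0.083,-0.053,-0.13,0,0.5]
  ]
}}

```text
time_s: 37.5
position: [549.3, 49.6, 53.6]
tcp_rot: [0.0, 0.996, 0.087, 0.0]
wrist_force: [1.6, 0.1, -1.3]
finger_gap: 60.0
grip_force: 30.0
```

Emit:
{"method": "play_rows", "body": {
  "increments": [
    [0,0,-0.012,0,0.5],
    [0,0,-0.022,0,0.5],
    [0,0,-0.03,0,0.5],
    [0,0,-0.034,0,0.5],
    [0,0,-0.034,0,0.5]
  ]
}}

```text
time_s: 38.0
position: [550.8, 50.1, 21.4]
tcp_rot: [0.0, 0.996, 0.088, 0.001]
wrist_force: [-0.7, 0.3, 0.9]
finger_gap: 60.1
grip_force: 30.0
```

Emit:
{"method": "play_rows", "body": {
  "increments": [
    [0,0,-0.002,0,0.5],
    [0,0,-0.005,0,0.5],
    [0,0,-0.008,0,0.5],
    [0,0,-0.01,0,0.5],
    [0,0,-0.01,0,0.5]
  ],
  "newtons": 6
}}

```text
time_s: 38.5
position: [552.4, 50.1, 12.1]
tcp_rot: [0.0, 0.996, 0.088, 0.002]
wrist_force: [4.2, 0.8, 4.6]
finger_gap: 60.8
grip_force: 6.0
```

Emit:
{"method": "play_rows", "body": {
  "increments": [
    [0,0,0,0,1],
    [0,0,0,0,1],
    [0,0,0,0,1],
    [0,0,0,0,1],
    [0,0,0,0,1]
  ]
}}

```text
time_s: 39.0
position: [549.9, 50.0, 10.6]
tcp_rot: [-0.0, 0.996, 0.088, -0.0]
wrist_force: [0.5, -0.2, -0.1]
finger_gap: 91.0
grip_force: 0.0
```

Emit:
{"method": "play_rows", "body": {
  "increments": [
    [0,0,0.05,0,1],
    [0,0,0.1,0,1],
    [0,0,0.13,0,1],
    [-0.03,0.03,0.15,0,1],
    [-0.06,0.06,0.15,0,1]
  ]
}}

```text
time_s: 39.5
position: [491.1, 110.5, 163.4]
tcp_rot: [-0.0, 0.996, 0.087, 0.002]
wrist_force: [1.0, -0.2, -1.0]
finger_gap: 91.3
grip_force: 0.0
```

```bash
python3 - <<'E'
from geo import *
print(state()['position'])
for c in ['top','side']:
    s=optics.snapshot(c); cv2.imwrite(f'pics/{c}10.png',s['pixels']); w=cloud(s)
    p=blob(w,550,50,70,15,60); print(c,rect(p), rect(p[p[:,2]>40]), np.median(p[p[:,2]>40],0))
    print([(np.round(d['at']).tolist(),round(d['conf'],2)) for d in optics.pinpoint(c,'roll_center')],[(np.round(d['at']).tolist(),round(d['conf'],2)) for d in optics.pinpoint(c,'roll')])
cv2.imwrite('pics/r10.png',cv2.resize(s['pixels'][180:420,180:500],None,fx=2,fy=2))
E
```

```text
[491.07929871 110.49422188 163.41097614]
top c=(577,44) 58x34 long@59deg top=47 n=167 c=(577,44) 58x33 long@59deg top=48 n=160 [582.96879753  41.03766345  44.60315369]
[([565.0, 51.0, 22.0], 0.6), ([485.0, 393.0, -0.0], 0.55)] [([568.0, 51.0, 1.0], 0.71)]
side c=(566,53) 61x58 long@-79deg top=48 n=794 c=(567,53) 60x58 long@-67deg top=48 n=441 [565.73583452  57.38373883  45.79910457]
[([566.0, 50.0, 20.0], 0.84), ([678.0, 112.0, 58.0], 0.69)] [([565.0, 52.0, 2.0], 0.91)]
```

View pics/r10.png

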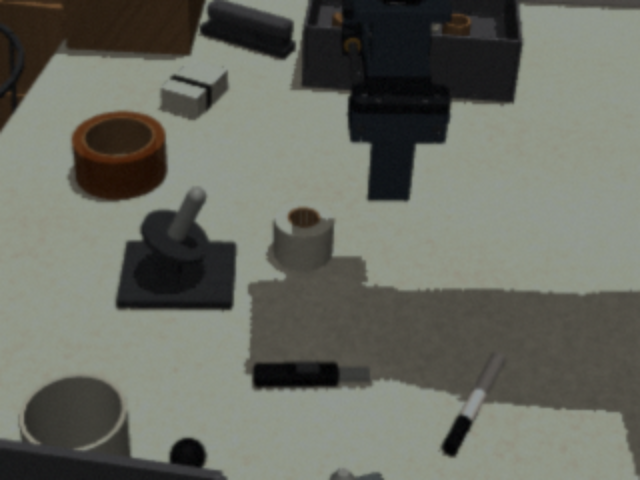

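Emit:
{"method": "play_rows", "body": {
  "increments": [
    [0.025,-0.02,0,1.0,1],
    [0.05,-0.04,0,2.0,1],
    [0.075,-0.059,0,2.8,1],
    [0.075,-0.059,0,2.8,1],
    [0.075,-0.059,0,2.8,1]
  ]
}}

```text
time_s: 40.3
position: [565.3, 50.0, 160.0]
tcp_rot: [-0.0, 0.973, 0.231, -0.0]
wrist_force: [0.3, 0.1, -0.2]
finger_gap: 91.6
grip_force: 0.0
```

Emit:
{"method": "play_rows", "body": {
  "increments": [
    [0,0,-0.04,0,1],
    [0,0,-0.08,0,1],
    [0,0,-0.12,0,1],
    [0,0,-0.14,0,1],
    [0,0,-0.147,0,1]
  ]
}}

```text
time_s: 40.8
position: [562.9, 51.1, 11.3]
tcp_rot: [-0.0, 0.973, 0.232, -0.002]
wrist_force: [-0.5, -0.2, 0.3]
finger_gap: 91.5
grip_force: 0.0
```

Emit:
{"method": "play_rows", "body": {
  "increments": [
    [0,0,0,0,0.8],
    [0,0,0,0,0.55],
    [0,0,0,0,0.55],
    [0,0,0,0,0.55],
    [0,0,0,0,0.55]
  ],
  "newtons": 25
}}

```text
time_s: 41.3
position: [565.6, 51.0, 14.5]
tcp_rot: [0.0, 0.973, 0.232, 0.001]
wrist_force: [-1.2, -0.1, 8.4]
finger_gap: 58.8
grip_force: 25.0
```

Emit:
{"method": "play_rows", "body": {
  "increments": [
    [0,0,0.03,0,0.5],
    [0,0,0.07,0,0.5],
    [0,0,0.11,0,0.5],
    [0,0.02,0.135,0,0.5],
    [-0.01,0.06,0.135,0,0.5]
  ]
}}

```text
time_s: 41.8
position: [557.9, 110.7, 153.0]
tcp_rot: [0.0, 0.973, 0.231, 0.004]
wrist_force: [0.9, 1.5, -2.0]
finger_gap: 58.0
grip_force: 25.0
```

Emit:
{"method": "play_rows", "body": {
  "increments": [
    [-0.01,0.045,0,0,0.5],
    [-0.02,0.09,0,0,0.5],
    [-0.03,0.135,0,0,0.5],
    [-0.04,0.18,0,0,0.5],
    [-0.05,0.225,0,0,0.5]
  ]
}}

```text
time_s: 42.3
position: [504.2, 337.8, 149.0]
tcp_rot: [-0.0, 0.973, 0.232, 0.0]
wrist_force: [1.2, 0.7, -1.0]
finger_gap: 58.6
grip_force: 25.0
```

Emit:
{"method": "play_rows", "body": {
  "increments": [
    [-0.01,0.03,0,0,0.5],
    [-0.021,0.055,0,0,0.5],
    [-0.021,0.059,0,0,0.5],
    [-0.021,0.059,0,0,0.5],
    [-0.021,0.059,0,0,0.5]
  ]
}}

```text
time_s: 42.8
position: [484.2, 394.3, 148.6]
tcp_rot: [0.0, 0.973, 0.232, -0.0]
wrist_force: [0.3, -0.4, -1.5]
finger_gap: 58.2
grip_force: 25.0
```

```bash
python3 - <<'E'
from geo import *
print(state()['position'],state()['finger_gap'])
for c in ['top','side']:
    s=optics.snapshot(c); cv2.imwrite(f'pics/{c}11.png',s['pixels'])
    for n in ['roll_center','roll','spindle_base','core']: print(c,n,[(np.round(d['at']).tolist(),round(d['conf'],2)) for d in optics.pinpoint(c,n)])
# spindle from early clouds: top of core ring / spindle
for k in ['3','8']:
    for c in ['top','side']:
        w=cloud(load(c,k)); p=blob(w,484,395,25,70,100); f=blob(w,484,395,50,28,34); print(c,k,'spindle top',p.mean(0).round(1) if len(p) else 0, len(p),'flange',rect(f))
cv2.imwrite('pics/r11.png',s['pixels'][300:480,220:460].repeat(2,0).repeat(2,1))
E
```

```text
[484.17920094 394.26679979 148.64001442] 58.15793238155901
top roll_center [([484.0, 392.0, 155.0], 0.74)]
top roll [([679.0, 109.0, 54.0], 0.65), ([487.0, 392.0, 132.0], 0.46), ([483.0, 397.0, 30.0], 0.43)]
top spindle_base [([482.0, 396.0, 28.0], 0.67)]
top core [([441.0, -383.0, 5.0], 0.6)]
side roll_center [([486.0, 396.0, 157.0], 0.75), ([744.0, -209.0, -2.0], 0.45)]
side roll [([483.0, 396.0, 135.0], 0.57)]
side spindle_base [([486.0, 392.0, 31.0], 0.73)]
side core []
top 3 spindle top [484.4 389.7  83.4] 72 flange c=(485,395) 99x78 long@27deg top=33 n=548
side 3 spindle top [483.2 399.6  82.8] 200 flange c=(485,398) 96x82 long@16deg top=33 n=1464
top 8 spindle top [484.5 389.8  83.5] 71 flange c=(486,396) 88x84 long@-45deg top=33 n=537
side 8 spindle top [483.1 399.7  82.6] 204 flange c=(484,398) 97x82 long@28deg top=33 n=1432
```

View pics/r11.png

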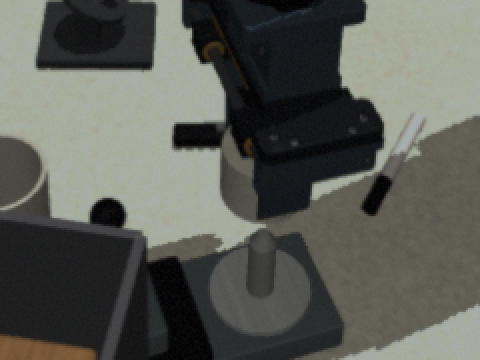

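Emit:
{"method": "play_rows", "body": {
  "increments": [
    [0,0.0005,-0.02,0,0.5],
    [0,0.0005,-0.04,0,0.5],
    [0,0.0005,-0.05,0,0.5],
    [0,0.0005,-0.057,0,0.5],
    [0,0.0005,-0.06,0,0.5]
  ]
}}

```text
time_s: 43.8
position: [484.0, 395.4, 88.3]
tcp_rot: [0.0, 0.973, 0.232, -0.0]
wrist_force: [1.8, 0.6, -0.5]
finger_gap: 58.3
grip_force: 25.0
```

Emit:
{"method": "play_rows", "body": {
  "increments": [
    [0,0,-0.008,0,0.5],
    [0,0,-0.016,0,0.5],
    [0,0,-0.024,0,0.5],
    [0,0,-0.031,0,0.5],
    [0,0,-0.036,0,0.5]
  ]
}}

```text
time_s: 44.3
position: [483.8, 395.3, 51.8]
tcp_rot: [0.0, 0.973, 0.232, -0.0]
wrist_force: [-0.3, -0.7, -1.3]
finger_gap: 58.3
grip_force: 25.0
```

Emit:
{"method": "play_rows", "body": {
  "increments": [
    [0,0,-0.002,0,0.5],
    [0,0,-0.004,0,0.5],
    [0,0,-0.006,0,0.5],
    [0,0,-0.007,0,0.5],
    [0,0,-0.007,0,0.5]
  ]
}}

```text
time_s: 44.8
position: [484.1, 395.5, 45.7]
tcp_rot: [-0.0, 0.973, 0.232, 0.0]
wrist_force: [-0.6, 0.5, -0.9]
finger_gap: 58.5
grip_force: 25.0
```

Now release (remaining fall about a millimetre) and back off upwards.

Emit:
{"method": "play_rows", "body": {
  "increments": [
    [0,0,-0.0015,0,0.55],
    [0,0,-0.0015,0,0.75],
    [0,0,-0.0015,0,1],
    [0,0,-0.0015,0,1],
    [0,0,-0.0015,0,1]
  ]
}}

```text
time_s: 45.3
position: [484.0, 395.4, 44.1]
tcp_rot: [0.0, 0.973, 0.232, -0.0]
wrist_force: [-0.3, -0.7, -0.4]
finger_gap: 87.2
grip_force: 0.0
```

Emit:
{"method": "play_rows", "body": {
  "increments": [
    [0,0,0,0,1],
    [0,0,0.03,0,1],
    [0,0,0.08,0,1],
    [0,0,0.11,0,1],
    [-0.05,0,0.12,0,1]
  ]
}}

```text
time_s: 45.8
position: [439.4, 397.3, 168.1]
tcp_rot: [-0.002, 0.973, 0.231, 0.004]
wrist_force: [-0.7, 1.7, 0.2]
finger_gap: 91.3
grip_force: 0.0
```

Emit:
{"method": "play_rows", "body": {
  "increments": [
    [-0.04,0,0,0,1],
    [-0.04,0,0,0,1]
  ]
}}

```text
time_s: 46.0
position: [391.3, 394.9, 164.0]
tcp_rot: [0.0, 0.972, 0.233, -0.001]
wrist_force: [0.2, -0.3, -0.0]
finger_gap: 90.9
grip_force: 0.0
```

```bash
python3 - <<'E'
from geo import *
print(state()['position'],state()['finger_gap'])
for c in ['top','side']:
    s=optics.snapshot(c); cv2.imwrite(f'pics/{c}12.png',s['pixels']); w=cloud(s)
    p=blob(w,484,395,40,60,100); print(rect(p), 'ring z', np.percentile(p[:,2],[10,50,90]))
    for n in ['roll','feed_tip']: print(c,n,[(np.round(d['at']).tolist(),round(d['conf'],2)) for d in optics.pinpoint(c,n)])
    p=blob(w,593,412,30,85,125); print('ball',p.mean(0).round(1))
cv2.imwrite('pics/r12.png',s['pixels'][340:480,240:440].repeat(3,0).repeat(3,1))
E
```

```text
[391.28145988 394.87433642 163.96663983] 90.92935078245839
c=(490,391) 59x53 long@52deg top=86 n=464 ring z [68.46826164 75.20655867 81.69624802]
top roll [([487.0, 396.0, 30.0], 0.85), ([568.0, -389.0, 17.0], 0.55)]
top feed_tip [([588.0, 417.0, 107.0], 0.52), ([679.0, 109.0, 55.0], 0.4), ([737.0, -205.0, 0.0], 0.32)]
ball [590.5 410.3 111.9]
c=(485,398) 60x58 long@-55deg top=86 n=1342 ring z [67.32144794 76.18868119 80.27923096]
side roll [([483.0, 395.0, 33.0], 0.96), ([539.0, 228.0, 3.0], 0.25)]
side feed_tip [([592.0, 417.0, 106.0], 0.72)]
ball [590.  418.1 115.3]
```

View pics/r12.png

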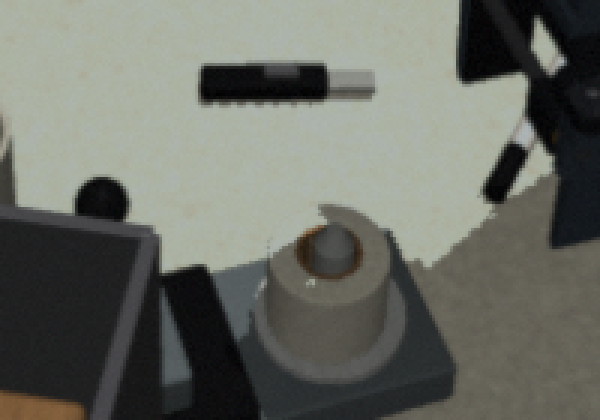

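Emit:
{"method": "play_rows", "body": {
  "increments": [
    [0.02,0.002,0,1.4,1],
    [0.04,0.004,0,2.8,1],
    [0.06,0.006,0,4.2,1],
    [0.08,0.008,0,5.6,1],
    [0.1,0.01,0,7,1]
  ]
}}

```text
time_s: 46.8
position: [496.5, 405.3, 163.5]
tcp_rot: [0.0, 0.823, 0.567, -0.0]
wrist_force: [-0.1, 0.5, -0.6]
finger_gap: 91.0
grip_force: 0.0
```

Emit:
{"method": "play_rows", "body": {
  "increments": [
    [0.025,0.002,0,1.4,1],
    [0.05,0.004,0,2.8,1],
    [0.075,0.006,0,4.2,1],
    [0.102,0.008,0,5.2,1],
    [0.102,0.008,0,5.2,1]
  ]
}}

```text
time_s: 47.3
position: [600.2, 413.1, 163.5]
tcp_rot: [0.0, 0.642, 0.767, 0.0]
wrist_force: [-0.6, -1.3, 0.2]
finger_gap: 91.0
grip_force: 0.0
```

Emit:
{"method": "play_rows", "body": {
  "increments": [
    [0,0,0,0,1],
    [0,0,0,0,1]
  ]
}}

```text
time_s: 47.5
position: [596.4, 413.2, 163.4]
tcp_rot: [-0.0, 0.643, 0.766, -0.0]
wrist_force: [0.1, 0.4, -0.1]
finger_gap: 91.5
grip_force: 0.0
```

Emit:
{"method": "play_rows", "body": {
  "increments": [
    [-0.003,0,-0.03,0,1],
    [-0.003,0,-0.055,0,1],
    [-0.003,0,-0.07,0,1],
    [-0.003,0,-0.075,0,0.8],
    [-0.003,0,-0.075,0,0.4]
  ]
}}

```text
time_s: 48.0
position: [593.7, 413.5, 88.8]
tcp_rot: [-0.0, 0.643, 0.766, -0.0]
wrist_force: [0.1, -0.7, 0.2]
finger_gap: 78.0
grip_force: 0.0
```

Emit:
{"method": "play_rows", "body": {
  "increments": [
    [0,0,0,0,0.1],
    [0,0,0,0,0.1],
    [0,0,0,0,0.1],
    [0,0,0,0,0.1],
    [0,0,0,0,0.1]
  ],
  "newtons": 15
}}

```text
time_s: 48.5
position: [594.0, 413.6, 89.2]
tcp_rot: [0.0, 0.643, 0.766, 0.0]
wrist_force: [-1.0, -0.2, -0.1]
finger_gap: 38.0
grip_force: 0.0
```

Emit:
{"method": "play_rows", "body": {
  "increments": [
    [0,0,0,0,0.1],
    [0,0,0,0,0.1],
    [0,0,0,0,0.1],
    [0,0,0,0,0.1]
  ]
}}

```text
time_s: 48.9
position: [592.5, 413.2, 88.8]
tcp_rot: [-0.001, 0.643, 0.766, -0.002]
wrist_force: [-10.9, -1.4, 7.3]
finger_gap: 24.7
grip_force: 15.0
```

Emit:
{"method": "play_rows", "body": {
  "increments": [
    [-0.0035,0.007,0.0045,0,0.1],
    [-0.0074,0.0144,0.0078,0,0.1],
    [-0.0113,0.0222,0.0098,0,0.1],
    [-0.0154,0.0302,0.0105,0,0.1]
  ]
}}

```text
time_s: 49.3
position: [577.6, 443.0, 99.1]
tcp_rot: [-0.0, 0.642, 0.766, -0.001]
wrist_force: [-3.9, -4.2, 1.8]
finger_gap: 25.0
grip_force: 15.0
```

Emit:
{"method": "play_rows", "body": {
  "increments": [
    [-0.0041,0.008,-0.0007,0,0.1],
    [-0.008,0.0158,-0.0027,0,0.1],
    [-0.0118,0.0233,-0.006,0,0.1],
    [-0.0154,0.0302,-0.0105,0,0.1],
    [-0.0163,0.0321,-0.0115,0,0.1]
  ]
}}

```text
time_s: 49.8
position: [561.2, 476.3, 87.8]
tcp_rot: [-0.0, 0.642, 0.766, -0.001]
wrist_force: [-6.7, -1.9, 6.9]
finger_gap: 24.5
grip_force: 15.0
```

Emit:
{"method": "play_rows", "body": {
  "increments": [
    [-0.001,0.002,-0.001,0,0.1],
    [-0.002,0.004,-0.002,0,0.1],
    [-0.002,0.004,-0.002,0,0.1]
  ]
}}

```text
time_s: 50.1
position: [559.5, 479.6, 85.6]
tcp_rot: [-0.0, 0.642, 0.766, -0.001]
wrist_force: [-6.3, -0.6, 1.2]
finger_gap: 24.7
grip_force: 15.0
```

Emit:
{"method": "play_rows", "body": {
  "increments": [
    [-0.001,0.002,0,0,0.1],
    [-0.002,0.004,0,0,0.1],
    [-0.002,0.004,0,0,0.5],
    [-0.002,0.004,0,0,1],
    [-0.002,0.004,0,0,1]
  ]
}}

```text
time_s: 50.6
position: [558.4, 484.0, 86.1]
tcp_rot: [-0.0, 0.643, 0.766, 0.0]
wrist_force: [0.0, 0.3, -1.1]
finger_gap: 46.1
grip_force: 0.0
```

Emit:
{"method": "play_rows", "body": {
  "increments": [
    [0,0,0,0,1],
    [0,0,0,0,1],
    [0,0,0.03,0,1],
    [0,0,0.08,0,1],
    [0,0,0.1,0,1]
  ]
}}

```text
time_s: 51.1
position: [559.6, 485.0, 190.6]
tcp_rot: [0.0, 0.642, 0.766, 0.002]
wrist_force: [0.9, 0.8, -0.0]
finger_gap: 85.9
grip_force: 0.0
```

Emit:
{"method": "play_rows", "body": {
  "increments": [
    [-0.04,-0.01,0,0,1],
    [-0.08,-0.03,0,0,1],
    [-0.12,-0.06,0,0,1],
    [-0.16,-0.09,0,0,1],
    [-0.18,-0.09,0,0,1]
  ]
}}

```text
time_s: 51.6
position: [375.1, 390.7, 185.3]
tcp_rot: [-0.0, 0.643, 0.766, -0.001]
wrist_force: [0.1, 0.9, 0.2]
finger_gap: 91.5
grip_force: 0.0
```

```bash
python3 - <<'E'
from geo import *
print(state()['position'],state()['finger_gap'],state()['time_s'])
for c in ['top','side']:
    s=optics.snapshot(c); cv2.imwrite(f'pics/{c}13.png',s['pixels']); w=cloud(s); np.savez(f'{c}13.npz',**s)
    for n in ['roll','feed_tip']: print(c,n,[(np.round(d['at']).tolist(),round(d['conf'],2)) for d in optics.pinpoint(c,n)])
    for nm,ww in [('now',w),('start',cloud(load(c)))]:
        p=blob(ww,560,474,26,95,125); print('ball',nm,p.mean(0).round(1),len(p))
E
```

```text
[375.10646751 390.70379177 185.27950734] 91.51540794718412 51.6
top roll [([486.0, 393.0, 29.0], 0.61), ([488.0, 392.0, 1.0], 0.47)]
top feed_tip [([561.0, 473.0, 109.0], 0.44)]
ball now [560.7 468.6 113.1] 90
ball start [561.4 466.6 114.1] 91
side roll [([482.0, 398.0, 31.0], 0.91)]
side feed_tip [([558.0, 476.0, 105.0], 0.42)]
ball now [548.2 474.7 111. ] 24
ball start [548.8 472.9 112.1] 22
```

View pics/top13.png

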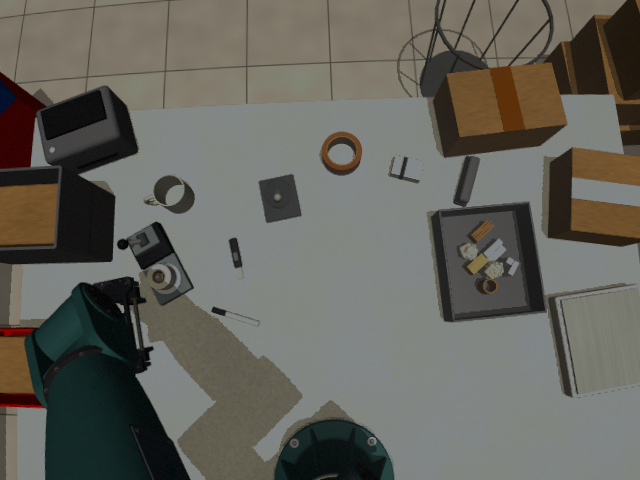

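```bash
python3 -c "
from station import arm; print(arm.finish_job())"
```

```text
the job is handed in; nothing more can be done
None
```

The job is handed in at about 52 s: lever released, all six scraps and the core put in the bin, the fresh roll seated on the spindle flange, and the lever swung back to the left. The final pictures confirm this, but I inferred the lever's left stop from the ball slipping in the gripper rather than from a clear force rise.

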